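# Set up an enamel tile and focus the loupe by clicks

### The arm

A 7-joint arm with a two-finger parallel gripper is mounted at the origin on the work surface. World frame = base frame: x ahead of the robot, y to its left, z up, the work surface at z = 0. Lengths are in m, angles in rad, forces in N, time in s.
With the tool pointing down it reaches from about 0.35 to 0.9 m from the base axis. Payload 8.1 kg.
Tool frame: the origin (TCP) lies midway between the tips of the shut fingers; the grasp point (between the pads) lies arm.grasp_offset behind it (arm.grasp_offset is the distance from the TCP to the grasp point, in m); z points along the fingers, y is the line along which they close (so a half turn about z gives the same grasp; the last joint's range is limited). The gripper opens to 92 mm and grips with 3 to 60 N. Pads are 19 mm wide; open, the fingers measure 130 mm over their backs; the gripper's body (75 mm by 190 mm) begins 47 mm behind the grasp point.
Start: joints at [1.095, 0.434, 0.025, 1.573, -0.012, 1.134, -0.075], TCP at [0.228, -0.582, 0.227] pointing down, gripper open.
Joint ranges: [-2.62, 2.62], [-0.44, 2.09], [-1.27, 1.32], [0.08, 2.57], [-1.32, 4.46], [0.12, 2], [-2.74, 2.74]. Speed limits (rad/s): [2.22, 2.22, 3.01, 3.01, 3.14, 3.14, 3.14].

### API

Orientations are given as a rotation vector (axis times angle).
In Python, from cell import observe, imaging, arm gives the robot as it stands.
- The arm moves only by the tool apply_moves, never from a script. Its argument "commands" is a list of rows, each a list of 5 numbers: the opening in per cent of the stroke, from 0 (shut) to 100 (fully open), then the shift along the world's x, y, z in units of 0.06 m (1.0 is 0.06 m), then the turn about the world's z in units of 0.5 rad (1.0 is 0.5 rad). A call has 1 to 12 rows; each row shifts and turns the commanded pose from where the row before left it; what a row does not reach is not made up. A row lasts 1/8 s, in which the tool goes at most 62.5 mm and 10.7 degrees, less where a joint would pass 70% of its speed; a pose out of reach is approached as far as the arm can. A call with a number of a shift or a turn outside -1 to 1 is refused whole. A call with a gripper value outside its range is refused whole. The fingers move at their own pace and stop on an object; "newtons" is the grip in N (left out, the last holds). Time passes only in rows, so rows that do not move let the fingers close. It gives the time, the measured TCP pose, the force, the opening and the grip force at its end, in the units of the state.
- observe(): the state, without advancing time (a new reading comes with each control period).
- imaging.get_image(name): name is "scene" or "top" or "wrist"; returns (picture, depth): 480x640x3 uint8, red, green, blue; 480x640 float32, m along the optical axis (not along the pixel's ray), 0 where there is no reading.
- imaging.camera_params(name): a dict with "camera_matrix" (3x3 intrinsics, pixels), "dist" ([k1, k2, p1, p2, k3] as OpenCV has them; the pictures are not rectified), "origin" and "rotation" of the camera in the world; the wrist camera has in their place "tool_from_camera" (4x4, takes a point from camera to tool coordinates, whose origin is the TCP and whose axes are the flange's). Camera axes: x right, y up, looking along -z (the intrinsics and any distortion apply to the point x, -y, -z); pixel columns grow to the right and rows downward; lengths in m; the calibration is good to about 2 mm. A picture is of the moment at which its call begins: read the wrist's pose just before it. camera_params takes no time and is no camera call.
- arm.sign_off(): hands the job in; it is judged then, once.
The state is a dict: "clock": time; "joints": joint angles; "dq": joint speeds; "joint_efforts": joint torques, N m; "position": TCP position; "ee_rot": TCP orientation; "force": force on the tool from outside, world axes, zero at the start; "ft_torque": the same for the moment, N m; "width": opening from 0.0 (shut) to 1.0 (fully open); "gripper_force": force on a finger pad.
Only numpy, scipy, OpenCV 4.12 (cv2) and the standard library are available. Lean on these libraries where they do the work, as an engineer would, in place of code of your own. Each camera call takes 0.05 s, during which the arm holds its last target. There are 200 camera calls.

### The job

Take the tallest tile out of the rack, lean it flat against the easel's back board with its foot on the ledge behind the lip, and let go of it. Then draw the focusing lever by its upright handle from its rest exactly four clicks towards the easel (you can feel each one), never going on to a fifth; the lever is sprung and flies back if released, so finish while still holding it in the fourth click. Leave the other things on the bench where they are.

Things in the scene. Friction and masses are not known exactly. Their poses are not given: they have to be found in the camera images.
- tile: the tallest of the three plates in the rack: a glazed ceramic tile 80 wide (its x), 8 thick (its y), 100 high (its z), about 150 g, standing upright on edge, in any of the rack's three slots. Origin: centre of its lower edge. It is the same front and back
- rack: fixed wooden rack; origin under its centre, on the bench. Base 90 (x) x 130 (y) x 6; three slots along x at y = -45, 0, +45, each 10.4 wide between walls 70 long, 6 thick, reaching 30 above the bench. The plates stand on the base, 6 above the bench: the tall tile's top is at 106, the other plates' tops at most at 71
- easel: fixed wooden easel at the +y end of the metal base plate. Origin: middle of the inner corner of back board and ledge, 32 above the bench. Its frame leans 0.35 rad off vertical: z runs up along the board, away from the loupe; x along the ledge; y into the board. Board face: plane y = 0, 90 wide, 60 high. A leaned tile has its origin at x 0, y -4, z 0 and its z along this z
- easel_lip (a point): middle of the top of the ledge's lip, at y -20, z 6 in the easel's frame. The ledge (plane z = 0) is square to the board, 90 wide and 17 deep from board to lip; the lip is 6 high and 5 thick. The leaned tile's upper 40 stand clear above the board
- lever_hinge (a point): on the lever's upright pivot axis, 36 above the bench. Seen from above the lever turns clockwise when drawn. It stands on a metal base plate 180 (x) x 380 (y) x 12; between it and the easel, along +y, slides the loupe (lens 50 across, top 110 above the bench), 5 towards the easel per click
- handle: the lever's upright round wooden handle, 18 in diameter, from 42 to 97 above the bench, its axis 120 from the pivot axis. Origin: its foot. At rest it stands on the robot's side of the base plate, at the end away from the easel; it is drawn in an arc about the pivot towards the easel. One click is 24 of handle travel
- lever_knob (a point): on the handle's axis, 72 above the bench, where to grip. The return spring pulls back with about 6 to 7 N here at rest and 9 N at four clicks. On top, the clicks: the pull jumps up by about 6 N as the roller leaves a notch, fades while a tooth goes by, is least (2 to 6 N) just before the next notch, jumps again there
- lever (a joint): angle of the lever (toothed steel disc of radius 58, flat arm 16 wide with its top 36 above the bench, handle): 0 at its rest stop, growing (rad) as drawn. The first tooth is passed 0.05 to 0.15 rad from rest (it varies), the next every 0.2 rad; each notch is midway between two teeth. End stop at 1.33
- notch_four (a point): bottom of the fourth notch counted from the rest notch, on the rim of the toothed disc, 61 from the pivot axis; the spring roller sits there after four clicks
- click_block: fixed brass block with the spring roller (10 in diameter) that clicks over the teeth, on the side of the pivot away from the robot. Origin on the pivot axis, 12 above the bench; x points from the pivot to the roller: notch_four is under it when its y in this frame is 0 (a click is 12 there). Its angle differs by up to 0.05 rad from set to set
- mug: a blue glazed mug, 80 across and 85 high, to be left alone; origin under its centre
- jar: a small white jar, 52 across and 50 high, to be left alone; origin under its centre
- short_tile: a short tile, 60 wide, 8 thick, 65 high, in another slot of the rack, to be left alone; origin at its lower edge's centre
- copper_plate: a copper plate, 75 wide, 8 thick, 55 high, in another slot of the rack, to be left alone; origin at its lower edge's centre

How it is judged:
On the way, in this order (a step that is already met when the one before it is completed fails the run):
1. the tall tile leans flat on the easel's back board, foot on the ledge, released, before the lever is drawn to four clicks (x of tile in the frame of easel between -0.025 and 0.025 m and y of tile in the frame of easel between -0.01 and -0.001 m and z of tile in the frame of easel between -0.004 and 0.006 m and angle between the z axis of tile and the z axis of easel, either way round below 0.1 rad and angle between the x axis of tile and the x axis of easel, either way round below 0.12 rad and contact force between tile and easel above 0.2 N and contact force between tile and the arm below 0.05 N and linear speed of tile below 0.03 m/s), for 0.2 s.
2. the lever is held by the fingers in the fourth click (y of notch_four in the frame of click_block between -0.005 and 0.005 m and x of notch_four in the frame of click_block above 0.04 m and contact force between handle and the fingers above 1 N), for 0.2 s.
At the end, for the whole second after the job is handed in: The tall tile leans on the easel untouched and still: foot on the ledge within 25 mm of its middle, flat on the board within 0.1 rad, square within 0.12 rad. The lever is still, in the fourth click (roller within 5 mm of the notch's middle), pressed by the fingers with over 1 N (all of step 2 and x of tile in the frame of easel between -0.025 and 0.025 m and y of tile in the frame of easel between -0.01 and -0.001 m and z of tile in the frame of easel between -0.004 and 0.006 m and angle between the z axis of tile and the z axis of easel, either way round below 0.1 rad and angle between the x axis of tile and the x axis of easel, either way round below 0.12 rad and contact force between tile and easel above 0.2 N and contact force between tile and the arm below 0.05 N and linear speed of tile below 0.02 m/s and velocity of joint lever between -0.1 and 0.1 rad/s); the arm keeps its last pose, push and grip.
It fails at once if the lever was taken on to a fifth click (y of notch_four in the frame of click_block below -0.0075 m and x of notch_four in the frame of click_block above 0.02 m).
It fails at once if a bystander was pushed about or taken out (distance of any of mug, jar, short_tile, copper_plate from where it was at the start of the episode above 0.03 m).
It also fails if it takes over 72 s, if anything falls off the work surface, if the arm or the gripper's body presses on something with over 40 N, if the wrist force passes 120 N, or if a joint passes its speed limit or range.

## Working session

There is one attempt and no reset: what is moved stays moved. The work goes in short steps, Python scripts to look and compute and a tool call to move; the robot and the scene stay as the last step left them, time stands still between calls to the robot, and variables do not carry over. Pictures are saved under pics/ and viewed, at most 10 in all, crops included, and the job is handed in when it is done.

Besides the shell and the picture viewer there is one more tool, called after "Call:" as a command line: name --pt "numbers of a row" for each row, then --argument value for the rest. apply_moves: Moves the arm, as the interface text tells. Its arguments: {"type":"object","properties":{"commands":{"type":"array"},"newtons":{"type":"number"}},"required":["commands"]}

```bash
ls; mkdir -p pics; python3 - <<'E'
from cell import observe, imaging, arm
import cv2,numpy as np
s=observe();print(s, arm.grasp_offset)
for n in ("scene","top"):
    im,d=imaging.get_image(n);cv2.imwrite(f"pics/{n}0.png",im[:,:,::-1]);np.savez(f"pics/{n}0.npz",im=im,d=d)
    print(imaging.camera_params(n),(d>0).mean())
print(imaging.camera_params("wrist"))
E
```

```text
pics
{'clock': 0.0, 'joints': array([ 1.09538766,  0.43524079,  0.02497058,  1.57408782, -0.01158202,
        1.13398942, -0.07511615]), 'dq': array([-0.00212285, -0.00011225,  0.00021964,  0.00055701,  0.00121236,
       -0.001766  ,  0.00123148]), 'joint_efforts': array([-1.70677442e-03, -6.67854953e+01,  9.84125398e-01, -3.14468014e+01,
       -6.03558705e-02,  4.30448726e-02,  2.30206979e-04]), 'position': array([ 0.22740411, -0.58161959,  0.22593747]), 'ee_rot': array([-3.08570306e+00, -5.81822732e-01,  7.03043323e-04]), 'force': array([-0.01639329, -0.36770244,  0.19578202]), 'ft_torque': array([ 0.01193416, -0.01258279,  0.03180621]), 'gripper_force': 0.0, 'width': 0.9991545933447904} 0.0188
{'camera_matrix': array([[491.83683448,   0.        , 323.19241576],
       [  0.        , 491.83683448, 236.57097418],
       [  0.        ,   0.        ,   1.        ]]), 'dist': array([-0.04503979,  0.        ,  0.        ,  0.        ,  0.        ]), 'origin': array([1.31210206, 0.62804646, 0.79126783]), 'rotation': array([0.48161607, 1.07362718, 2.11041264])} 0.9960384114583334
{'came
[... 302 characters left out ...]
 ]), 'rotation': array([ 0.0724129 , -0.0716998 , -1.57837476])} 0.9960286458333333
{'camera_matrix': array([[367.53333332,   0.        , 319.9224125 ],
       [  0.        , 367.53333332, 235.71810735],
       [  0.        ,   0.        ,   1.        ]]), 'dist': array([-0.05742376,  0.        ,  0.        ,  0.        ,  0.        ]), 'tool_from_camera': array([[ 4.29489531e-04,  9.60542029e-01,  2.78134548e-01,
         7.54709493e-02],
       [ 9.99999549e-01, -6.48036709e-04,  6.93826639e-04,
        -6.35585035e-04],
       [ 8.46691044e-04,  2.78134124e-01, -9.60541874e-01,
        -1.59325946e-01],
       [ 0.00000000e+00,  0.00000000e+00,  0.00000000e+00,
         1.00000000e+00]])}
```

View pics/top0.png

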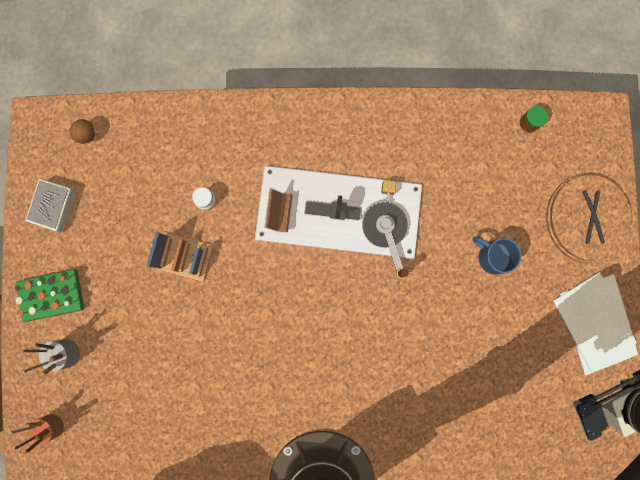

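View pics/scene0.png

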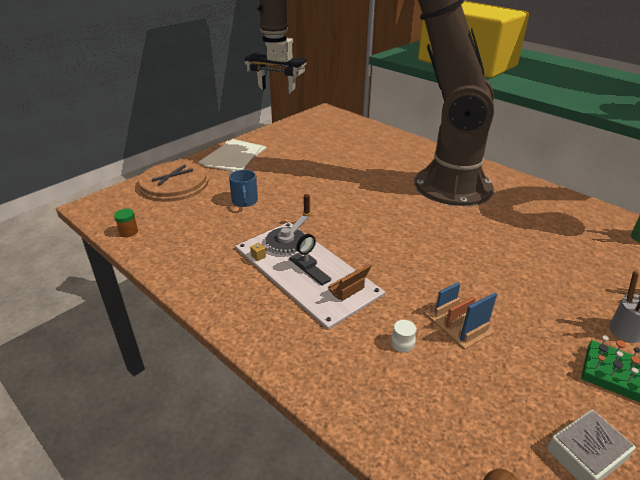

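The top view shows the tall blue tile in the rack's left (+y) slot at about (157,250). The easel board is at (278,210), the pivot at (386,223), the handle at (401,272) and the brass block at (389,187). The jar is at (203,198) and the mug at (500,255). The scene view agrees: tall tile at (478,315), handle at (306,204).

```bash
cat > h.py <<'E'
import numpy as np,cv2
from scipy.spatial.transform import Rotation as R
from cell import observe, imaging, arm
def cam(n,s=None):
    p=imaging.camera_params(n)
    if n!="wrist": return p,R.from_rotvec(p['rotation']).as_matrix(),p['origin']
    T=p['tool_from_camera'];Q=R.from_rotvec(s['ee_rot']).as_matrix()
    return p,Q@T[:3,:3],Q@T[:3,3]+s['position']
def rays(n,uv,s=None):
    p,Rm,o=cam(n,s)
    q=cv2.undistortPoints(np.asarray(uv,float).reshape(-1,1,2),p['camera_matrix'],p['dist'])[:,0]
    return o,np.c_[q[:,0],-q[:,1],-np.ones(len(q))]@Rm.T
def cloud(n,d,s=None):
    v,u=np.mgrid[:480,:640]
    o,r=rays(n,np.c_[u.ravel(),v.ravel()],s)
    P=o+r*d.reshape(-1,1); P[d.ravel()==0]=np.nan
    return P.reshape(480,640,3)
def onplane(n,uv,z,s=None):
    o,r=rays(n,uv,s); return o+r*((z-o[2])/r[:,2:])
E
python3 - <<'E'
from h import *
for n in("scene","top"):
    f=np.load(f"pics/{n}0.npz");im,d=f['im'].astype(int),f['d'];P=cloud(n,d)
    r,g,b=im[...,0],im[...,1],im[...,2]
    blue=(b>r+25)&(b>g+5)
    nl,lab,st,c=cv2.connectedComponentsWithStats(blue.astype(np.uint8))
    for i in range(1,nl):
        if st[i,4]<40: continue
        Q=P[lab==i]; Q=Q[np.isfinite(Q).all(1)]
        print(n,st[i],c[i].round(),'med',np.median(Q,0).round(3),'min',np.percentile(Q,2,0).round(3),'max',np.percentile(Q,98,0).round(3))
    print(n,'bench',np.nanmedian(P[300:330,200:380,2]) if n=='top' else '')
    mask=(r>170)&(abs(r-b)<30)
    if n=='top':
        for nm,uv in dict(easel=(270,210),pivot=(386,222),jar=(203,197),knob=(401,272),plateTL=(265,167),plateBL=(257,239),plateTR=(422,184),plateBR=(415,258)).items(): print(nm,P[uv[1],uv[0]].round(4))
E
python3 - <<'E'
import cv2
t=cv2.imread('pics/top0.png');s=cv2.imread('pics/scene0.png')
a=cv2.resize(t[155:295,140:440],(800,373),interpolation=2);cv2.imwrite('pics/topz.png',a)
b=cv2.resize(s[180:350,220:510],(800,469),interpolation=2);cv2.imwrite('pics/scenez.png',b)
E
```

```text
scene [229 170  28  37 850] [243. 187.] med [ 0.54  -0.397  0.058] min [ 0.489 -0.454  0.005] max [ 0.571 -0.358  0.085]
scene [437 283  23  24 295] [448. 294.] med [0.525 0.288 0.053] min [0.496 0.279 0.03 ] max [0.551 0.297 0.071]
scene [460 293  37  48 717] [478. 314.] med [0.555 0.374 0.071] min [0.515 0.361 0.023] max [0.585 0.385 0.105]
scene bench 
top [147 233  12  33  92] [153. 249.] med [0.546 0.373 0.105] min [0.51  0.362 0.1  ] max [0.581 0.384 0.11 ]
top [474 237  47  36 978] [499. 254.] med [ 0.534 -0.423  0.023] min [ 0.491 -0.452 -0.001] max [ 0.565 -0.363  0.087]
top [190 249   9  25  67] [194. 261.] med [0.521 0.286 0.07 ] min [0.493 0.278 0.062] max [0.548 0.295 0.075]
top bench -0.0007453211337030696
easel [0.6331 0.1118 0.0841]
pivot [ 0.6075 -0.1514  0.0516]
jar [0.6701 0.2713 0.0493]
knob [ 0.4909 -0.1777  0.0998]
plateTL [0.7472 0.1307 0.0098]
plateBL [0.5744 0.1488 0.0134]
plateTR [ 0.7051 -0.2457 -0.0021]
plateBR [ 0.5272 -0.2248 -0.0041]
```

View pics/topz.png

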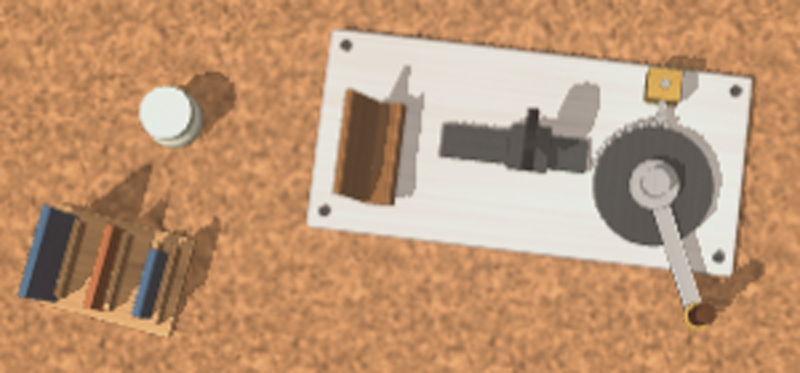

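The crop shows the board's dark front face between x 335 and 405, with the lip at x≈395. The lever arm runs from the pivot (655,182) to the handle (700,315), and the brass roller block is at (665,85).

```bash
cat >> h.py <<'E'
def plane(Q,it=6):
    w=np.ones(len(Q),bool)
    for _ in range(it):
        c=np.median(Q[w],0) if _==0 else Q[w].mean(0)
        n=np.linalg.svd(Q[w]-c,full_matrices=False)[2][2]; e=(Q-c)@n; w=abs(e)<max(2.0*1.48*np.median(abs(e)),1e-3)
    return c,n,np.std(e[w]),w.sum()
E
python3 - <<'E'
from h import *
F={n:np.load(f"pics/{n}0.npz") for n in("scene","top")};P={n:cloud(n,F[n]['d']) for n in F}
C={n:F[n]['im'].astype(int) for n in F}
def box(n,lo,hi,m=None):
    k=np.isfinite(P[n]).all(2)&(P[n]>lo).all(2)&(P[n]<hi).all(2)
    if m is not None:k&=m
    return P[n][k]
for n in F:
    r,g,b=C[n][...,0],C[n][...,1],C[n][...,2]
    Q=box(n,[.49,.35,.04],[.6,.4,.103],(b>r+15)); 
    if len(Q)>50:
        c,nn,s,k=plane(Q);print(n,'tile face',c.round(4),nn.round(3),s,k)
    Q=box(n,[.49,.34,.103],[.62,.4,.115]); print(n,'tile top',len(Q),Q.mean(0).round(4),Q.min(0),Q.max(0)) if len(Q) else 0
    # plate
    ang=[]
    m=(np.minimum(np.minimum(r,g),b)>150)&(abs(r-b)<45)
    Q=box(n,[.45,-.3,.005],[.8,.22,.018],m);rc=cv2.minAreaRect(Q[:,:2].astype(np.float32));print(n,'plate',rc,Q[:,2].mean(),len(Q))
    Q=box(n,[.55,.06,.036],[.75,.17,.1]);
    print(n,'easel pts',len(Q),Q.min(0).round(3),Q.max(0).round(3))
    Q=box(n,[.45,-.23,.06],[.53,-.14,.12]);print(n,'knob',len(Q),Q.mean(0).round(4),Q.min(0).round(4),Q.max(0).round(4))
    Q=box(n,[.56,-.2,.042],[.66,-.1,.06]);print(n,'hub',len(Q),Q.mean(0).round(4),Q.min(0).round(4),Q.max(0).round(4))
    for z in (.038,.05,.06,.07,.08):
        Q=box(n,[.53,.05,z],[.76,.18,z+.006]);print(n,z,len(Q),np.percentile(Q,[5,95],0).round(3).tolist() if len(Q) else '')
E
```

```text
scene tile face [0.5518 0.3753 0.0725] [-0.268 -0.963 -0.003] 0.0008245142391409744 493
scene tile top 86 [0.5499 0.3727 0.1045] [0.50828611 0.36080292 0.10300632] [0.58767314 0.3867245  0.10760249]
scene plate ((0.6380409002304077, -0.04386577010154724), (0.3815014958381653, 0.18046097457408905), 83.03912353515625) 0.010974391733885857 3742
scene easel pts 527 [0.589 0.069 0.036] [0.683 0.124 0.089]
scene knob 80 [ 0.4937 -0.1817  0.0819] [ 0.4838 -0.191   0.0603] [ 0.4998 -0.1737  0.099 ]
scene hub 81 [ 0.6072 -0.1479  0.0516] [ 0.5915 -0.1638  0.042 ] [ 0.6216 -0.1325  0.0578]
scene 0.038 92 [[0.6, 0.07, 0.038], [0.678, 0.112, 0.044]]
scene 0.05 34 [[0.604, 0.099, 0.05], [0.681, 0.112, 0.055]]
scene 0.06 43 [[0.602, 0.102, 0.06], [0.681, 0.115, 0.066]]
scene 0.07 38 [[0.604, 0.103, 0.071], [0.682, 0.12, 0.075]]
scene 0.08 72 [[0.597, 0.109, 0.081], [0.681, 0.122, 0.086]]
top tile top 106 [0.5474 0.3724 0.106 ] [0.50786816 0.35932023 0.10300002] [0.58601817 0.3855117  0.1128068 ]
top plate ((0.6386808156967163, -0.0436861515045166), (0.3792763650417328, 0.17903843522071838), 82.72728729248047) 0.01130332384721494 7146
top easel pts 710 [0.59  0.067 0.036] [0.682 0.125 0.094]
top knob 64 [ 0.4902 -0.1837  0.0925] [ 0.4821 -0.1942  0.0688] [ 0.4986 -0.1761  0.1026]
top hub 144 [ 0.6063 -0.1492  0.0499] [ 0.5875 -0.1708  0.042 ] [ 0.6249 -0.1289  0.0592]
top 0.038 156 [[0.596, 0.069, 0.038], [0.675, 0.102, 0.043]]
top 0.05 43 [[0.598, 0.096, 0.051], [0.677, 0.107, 0.056]]
top 0.06 45 [[0.598, 0.098, 0.06], [0.679, 0.109, 0.066]]
top 0.07 47 [[0.599, 0.104, 0.07], [0.678, 0.114, 0.076]]
top 0.08 95 [[0.599, 0.107, 0.081], [0.676, 0.121, 0.086]]
```

View pics/scenez.png

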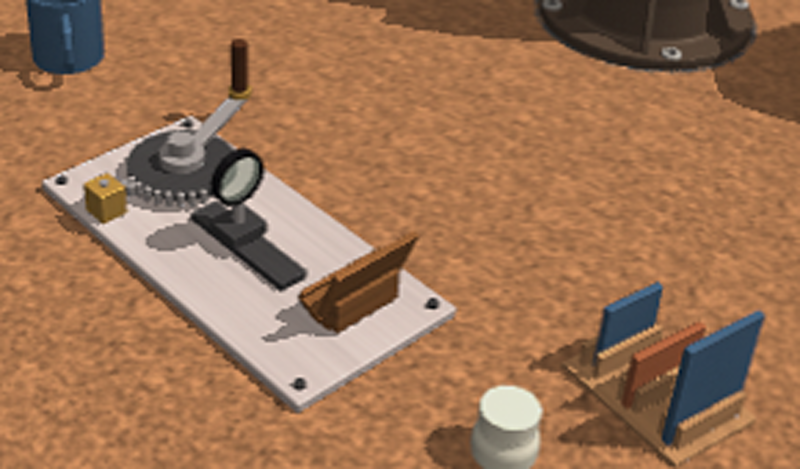

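Call:
apply_moves --pt "40 0.5 0.85 0.05 -0.083" --pt "40 0.5 0.85 0.05 -0.083" --pt "40 0.5 0.85 0.05 -0.083" --pt "40 0.5 0.85 0.05 -0.083" --pt "40 0.5 0.85 0.05 -0.083" --pt "40 0.5 0.85 0.05 -0.083" --pt "40 0.5 0.85 0.05 -0.083" --pt "40 0.5 0.85 0.05 -0.083" --pt "40 0.5 0.85 0.05 -0.083" --pt "40 0.5 0.85 0.05 -0.083" --pt "40 0.5 0.85 0.05 -0.083" --pt "40 0.5 0.85 0.05 -0.083"

```text
clock: 1.6
position: [0.5882, 0.0314, 0.2626]
ee_rot: [3.135, -0.199, -0.001]
force: [0.8, -1.0, -1.0]
width: 0.405
gripper_force: 0.0
```

Call:
apply_moves --pt "40 0.4 0.55 -0.3 0" --pt "40 0.4 0.55 -0.3 0" --pt "40 0 0 0 0" --pt "40 0 0 0 0"

```text
clock: 2.1
position: [0.6353, 0.0952, 0.2264]
ee_rot: [3.135, -0.197, -0.002]
force: [1.0, -0.4, -0.4]
width: 0.398
gripper_force: 0.0
```

```bash
python3 - <<'E'
from h import *
s=observe();im,d=imaging.get_image("wrist");np.savez("pics/w1.npz",im=im,d=d)
cv2.imwrite("pics/w1.png",im[:,:,::-1])
print(s['clock'],s['position'],s['ee_rot'],s['joints'].round(2),s['force'])
Fx=np.array([.9922,-.1245,0]);Fy=np.array([.1245,.9922,0])
for n,f,ss in(("wrist","w1",s),("top","top0",None),("scene","scene0",None)):
    P=cloud(n,np.load(f"pics/{f}.npz")['d'],ss)
    k=np.isfinite(P).all(2)&(P>[.55,.03,.03]).all(2)&(P<[.75,.16,.1]).all(2);Q=P[k]
    u,v,z=Q@Fx,Q@Fy,Q[:,2]
    print(n,'u range',np.percentile(u,[1,50,99]).round(4))
    for a in np.arange(.034,.09,.004):
        m=abs(z-a)<.002
        if m.sum()>5: print(round(a,3),m.sum(),np.percentile(v[m],[2,20,50,80,98]).round(4))
    m=(z>.045)&(z<.08); c=v[m]-(z[m]-.032)*np.tan(.35); h,e=np.histogram(c,np.arange(.14,.22,.001)); print('v0 mode',e[h.argmax()],h.max(),'med',np.median(c))
E
```

```text
2.1 [0.63527097 0.09522224 0.22635977] [ 3.13450687e+00 -1.96888688e-01 -1.57992351e-03] [-0.08  0.48 -0.23  1.51  0.11  1.17 -2.03] [ 1.03348272 -0.35570573 -0.3656163 ]
wrist u range [0.5757 0.6224 0.6642]
0.034 794 [0.1492 0.1655 0.1684 0.1705 0.1724]
0.038 931 [0.1494 0.1578 0.1608 0.1646 0.1737]
0.042 282 [0.1506 0.1512 0.1743 0.1752 0.1753]
0.046 634 [0.1521 0.1534 0.1554 0.1752 0.1771]
0.05 161 [0.177  0.1771 0.1779 0.1781 0.1813]
0.054 150 [0.178  0.1788 0.179  0.1797 0.1799]
0.058 163 [0.1796 0.1799 0.1806 0.1808 0.1816]
0.062 172 [0.1813 0.1815 0.1822 0.1825 0.1842]
0.066 177 [0.1824 0.183  0.1834 0.184  0.1845]
0.07 170 [0.184  0.1846 0.1849 0.1854 0.1875]
0.074 191 [0.1854 0.1859 0.1863 0.1868 0.1874]
0.078 193 [0.1868 0.1873 0.1878 0.1883 0.191 ]
0.082 203 [0.1883 0.1887 0.1892 0.1898 0.1902]
0.086 430 [0.1898 0.1906 0.1931 0.1973 0.1982]
v0 mode 0.17100000000000004 848 med 0.17097467142231032
top u range [0.5754 0.6193 0.6639]
0.034 132 [0.1497 0.1605 0.1656 0.1709 0.1745]
0.038 121 [0.149  0.1518 0.1601 0.1735 0.1759]
0.042 95 [0.1497 0.1529 0.1567 0.1759 0.1785]
0.046
[... 586 characters left out ...]
646]
0.034 63 [0.1512 0.1589 0.1778 0.1876 0.1893]
0.038 63 [0.1536 0.1565 0.1851 0.1881 0.1897]
0.042 66 [0.1498 0.153  0.1808 0.1875 0.189 ]
0.046 80 [0.1524 0.1793 0.1846 0.1877 0.1897]
0.05 25 [0.1801 0.1839 0.1844 0.1855 0.1878]
0.054 21 [0.1805 0.185  0.1857 0.1859 0.1872]
0.058 22 [0.184  0.1866 0.1874 0.1883 0.1885]
0.062 29 [0.1845 0.1879 0.1885 0.1893 0.1905]
0.066 26 [0.1869 0.1897 0.1903 0.1908 0.1912]
0.07 17 [0.1877 0.1909 0.1917 0.1925 0.1932]
0.074 31 [0.1865 0.1926 0.1931 0.1939 0.1945]
0.078 24 [0.1885 0.1933 0.1947 0.195  0.1957]
0.082 36 [0.1904 0.1932 0.1953 0.1966 0.1975]
0.086 78 [0.1903 0.1918 0.1945 0.1967 0.1978]
v0 mode 0.17700000000000005 82 med 0.1780023209717316
```

View pics/w1.png

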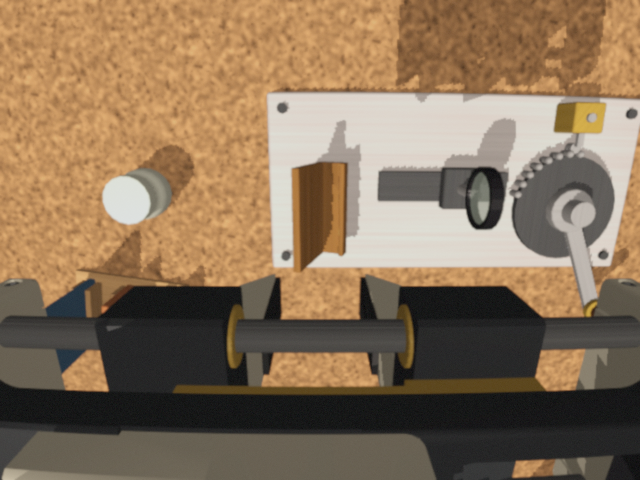

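The wrist view has the easel centred at about (320,215), with the tile and rack at lower left (75,310).

Call:
apply_moves --pt "40 -0.241 0.77 -0.13 -0.048" --pt "40 -0.241 0.77 -0.13 -0.048" --pt "40 -0.241 0.77 -0.13 -0.048" --pt "40 -0.241 0.77 -0.13 -0.048" --pt "40 -0.241 0.77 -0.13 -0.048" --pt "40 -0.241 0.77 -0.13 -0.048" --pt "40 0 0 0 0" --pt "40 0 0 0 0"

```text
clock: 3.15
position: [0.5497, 0.3715, 0.1806]
ee_rot: [3.112, -0.424, 0.002]
force: [0.4, -0.5, 0.3]
width: 0.404
gripper_force: 0.0
```

```bash
python3 - <<'E'
from h import *
s=observe();im,d=imaging.get_image("wrist");print(s['position'],s['ee_rot'],2*np.arctan2(s['ee_rot'][1],s['ee_rot'][0]),s['joints'].round(2))
P=cloud("wrist",d,s);C=im.astype(int)
k=np.isfinite(P).all(2)&(C[...,2]>C[...,0]+15)&(P>[.47,.33,.098]).all(2)&(P<[.63,.41,.115]).all(2)
Q=P[k];print(k.sum())
if k.sum()>20: print(Q.mean(0),cv2.minAreaRect(Q[:,:2].astype(np.float32)))
E
```

```text
[0.5497085  0.37151448 0.18057076] [ 3.11228631e+00 -4.23687785e-01  1.96461394e-03] -0.2706043992448263 [-0.53  0.55 -0.23  1.51  0.14  1.1  -2.63]
1203
[0.54971897 0.37251571 0.10704858] ((0.5464292168617249, 0.3734852373600006), (0.0071635060012340546, 0.07922077178955078), 74.73139953613281)
```

Call:
apply_moves --pt "40 -0.03 0.02 -0.5 0" --pt "40 0 0 -0.5 0" --pt "40 0 0 -0.4 0" --pt "40 0 0 -0.25 0" --pt "40 0 0 -0.14 0" --pt "40 0 0 0 0" --pt "0 0 0 0 0" --pt "0 0 0 0 0" --pt "0 0 0 0 0" --pt "0 0 0 0 0" --pt "0 0 0 0 0" --pt "0 0 0 0 0" --newtons 25

```text
clock: 4.7
position: [0.5471, 0.3739, 0.0728]
ee_rot: [3.113, -0.422, 0.0]
force: [-1.7, -3.3, 6.4]
width: 0.082
gripper_force: 25.0
```

Call:
apply_moves --pt "0 0 0 0.2 0" --pt "0 0 0 0.3 0" --pt "0 0 0 0.4 0" --pt "0 0 0 0.4 0" --pt "0 0 0 0.4 0" --pt "0 0 0 0.4 0" --pt "0 0 0 0 0" --pt "0 0 0 0 0"

```text
clock: 5.7
position: [0.5468, 0.3742, 0.1981]
ee_rot: [3.113, -0.422, -0.001]
force: [0.5, -0.8, -1.6]
width: 0.084
gripper_force: 25.0
```

```bash
python3 - <<'E'
from h import *
s=observe();print(s['position'],s['force'],s['width'])
im,d=imaging.get_image("scene");cv2.imwrite("pics/s2.png",im[:,:,::-1])
P=cloud("scene",d);C=im.astype(int)
k=np.isfinite(P).all(2)&(C[...,2]>C[...,0]+20)&(P>[.47,.33,.09]).all(2)&(P<[.63,.42,.26]).all(2)
Q=P[k];print(k.sum(),np.percentile(Q,[0,2,50,98,100],0).round(4));c,n,e,m=plane(Q);print(c,n,e,m)
n*=np.sign(n[1]);t=np.array([n[1],-n[0],0]);print('along',np.percentile(Q@t,[1,99]), 'tcp',s['position']@t)
z=np.percentile(Q[:,2],1)
E
```

```text
[0.54675883 0.37415926 0.19810794] [ 0.47717252 -0.75709333 -1.63461861] 0.08404878522307602
782 [[0.5115 0.3609 0.1326]
 [0.5157 0.3623 0.1359]
 [0.5651 0.3729 0.1743]
 [0.5859 0.3871 0.23  ]
 [0.5881 0.3913 0.2321]]
[0.55759454 0.37505692 0.17517525] [-2.73716283e-01 -9.61810305e-01 -5.77765931e-04] 0.0007971564146511326 677
along [0.38867354 0.46398828] tcp 0.4234647939720609
```

Call:
apply_moves --pt "0 0.15 -0.48 0 0.03" --pt "0 0.247 -0.79 0 0.05" --pt "0 0.247 -0.79 0 0.05" --pt "0 0.247 -0.79 0 0.05" --pt "0 0.247 -0.79 0 0.05" --pt "0 0.247 -0.79 0 0.05" --pt "0 0.1 -0.35 0 0.01" --pt "0 0 0 0 0" --pt "0 0 0 0 0" --pt "0 0 0 0 0"

```text
clock: 7.0
position: [0.6356, 0.0894, 0.1983]
ee_rot: [-3.135, 0.191, 0.001]
force: [1.3, -0.1, -2.6]
width: 0.087
gripper_force: 25.0
```

```bash
python3 - <<'E'
from h import *
s=observe();p=s['position'];Fx=np.array([.9922,-.1245,0]);Fy=np.array([.1245,.9922,0])
print('tcp u v z',p@Fx,p@Fy,p[2],2*np.arctan2(s['ee_rot'][1],s['ee_rot'][0]),s['ee_rot'],s['force'])
for n in("scene","top","wrist"):
    im,d=imaging.get_image(n);P=cloud(n,d,s);C=im.astype(int)
    k=np.isfinite(P).all(2)&(C[...,2]>C[...,0]+20)&(P>[.55,.02,.12]).all(2)&(P<[.72,.15,.26]).all(2);Q=P[k]
    if k.sum()>20:
        c,nn,e,m=plane(Q);nn*=np.sign(nn[1]);print(n,k.sum(),'plane v',c@Fy,nn.round(4),'u',np.percentile(Q@Fx,[1,99]).round(4),'z',np.percentile(Q[:,2],[1,99]).round(4))
E
```

```text
tcp u v z 0.6195381805711326 0.16780417352928112 0.1982887345418894 6.161193453784591 [-3.13509253e+00  1.91465382e-01  1.03128624e-03] [ 1.29606985 -0.14885297 -2.58965306]
scene 811 plane v 0.1716572671903269 [0.1256 0.9921 0.0014] u [0.5827 0.6587] z [0.1335 0.2311]
wrist 2853 plane v 0.16876078387748686 [ 0.1194  0.9928 -0.0015] u [0.5958 0.659 ] z [0.1525 0.234 ]
```

Call:
apply_moves --pt "0 0 -0.035 -0.3 0" --pt "0 0 0 -0.4 0" --pt "0 0 0 -0.4 0" --pt "0 0 0 -0.2 0" --pt "0 0 0 -0.15 0" --pt "0 0 0 -0.05 0" --pt "0 0 0 0 0" --pt "0 0 0 0 0"

```text
clock: 8.15
position: [0.6366, 0.0855, 0.1093]
ee_rot: [-3.135, 0.195, -0.002]
force: [-0.3, 0.3, -1.3]
width: 0.086
gripper_force: 25.0
```

Call:
apply_moves --pt "0 0 0 -0.03 0" --pt "0 0 0 0 0"

```text
clock: 8.4
position: [0.6362, 0.0854, 0.1068]
ee_rot: [3.135, -0.195, 0.0]
force: [-0.6, 0.4, -1.6]
width: 0.086
gripper_force: 25.0
```

Call:
apply_moves --pt "0 0 0 -0.03 0" --pt "0 0 0 0 0"

```text
clock: 8.65
position: [0.636, 0.0853, 0.1048]
ee_rot: [3.135, -0.195, -0.0]
force: [0.6, 0.5, -2.5]
width: 0.085
gripper_force: 25.0
```

Call:
apply_moves --pt "0 0 0.03 -0.02 0" --pt "0 0 0 0 0"

```text
clock: 8.9
position: [0.6361, 0.0875, 0.1036]
ee_rot: [-3.135, 0.195, 0.0]
force: [-0.3, 0.1, -2.1]
width: 0.087
gripper_force: 25.0
```

Call:
apply_moves --pt "0 0 0 -0.025 0" --pt "0 0 0 0 0"

```text
clock: 9.15
position: [0.6361, 0.0871, 0.1021]
ee_rot: [3.135, -0.195, -0.0]
force: [0.3, -0.3, -1.7]
width: 0.085
gripper_force: 25.0
```

Call:
apply_moves --pt "0 0 0 -0.025 0" --pt "0 0 0 0 0"

```text
clock: 9.4
position: [0.6363, 0.0872, 0.1017]
ee_rot: [3.135, -0.195, 0.001]
force: [-2.7, -0.9, 6.7]
width: 0.086
gripper_force: 25.0
```

Call:
apply_moves --pt "14 0 0 0 0" --pt "14 0 0 0 0" --pt "20 0 0 0 0" --pt "30 0 0 0 0" --pt "30 0 0.04 0 0" --pt "30 0.01 0.05 0 0" --pt "30 0.01 0.05 0 0" --pt "30 0.01 0.05 0 0" --pt "30 0.01 0.05 0 0" --pt "30 0.01 0.05 0 0" --pt "30 0.01 0.05 0 0" --pt "30 0.01 0.05 0 0" --newtons 15

```text
clock: 10.9
position: [0.6404, 0.1108, 0.1007]
ee_rot: [-3.136, 0.195, 0.0]
force: [0.1, -0.4, -0.7]
width: 0.305
gripper_force: 0.1
```

Call:
apply_moves --pt "30 0 0.04 0 0" --pt "30 0 0.03 0 0" --pt "30 0 0.03 0 0" --pt "30 0 0 0 0"

```text
clock: 11.4
position: [0.6404, 0.1168, 0.1008]
ee_rot: [-3.136, 0.195, -0.0]
force: [0.5, 0.7, 0.7]
width: 0.302
gripper_force: 0.0
```

```bash
cat > tile.py <<'E'
from h import *
s=observe();p=s['position'];Fx=np.array([.9922,-.1245,0]);Fy=np.array([.1245,.9922,0])
print('tcp u v z',p@Fx,p@Fy,p[2],s['force'],s['gripper_force'],s['width'])
for n in("scene","top","wrist"):
    im,d=imaging.get_image(n);P=cloud(n,d,s);C=im.astype(int)
    if n=="scene": cv2.imwrite("pics/s_now.png",cv2.resize(im[180:350,220:510,::-1],(800,469)))
    k=np.isfinite(P).all(2)&(C[...,2]>C[...,0]+20)&(P>[.55,.02,.035]).all(2)&(P<[.72,.19,.16]).all(2);Q=P[k]
    if k.sum()>60:
        c,nn,e,m=plane(Q);nn*=np.sign(nn[1]);print(n,k.sum(),'c v,z',(c@Fy).round(4),c[2].round(4),'v at z=.09',(c@Fy-(c[2]-.09)*-nn[2]/(nn@Fy)).round(4),'tilt',np.arctan2(-nn[2],nn@Fy).round(3),'skew',(nn@Fx).round(3),'u',np.percentile(Q@Fx,[1,99]).round(4),'z',np.percentile(Q[:,2],[1,99]).round(4))
E
python3 tile.py
```

```text
tcp u v z 0.6208230617085175 0.1955900207947315 0.10077428853783585 [0.48040698 0.71895786 0.74241831] 0.0 0.3021990835048284
scene 162 c v,z 0.1967 0.1074 v at z=.09 0.1898 tilt 0.378 skew 0.071 u [0.6196 0.6598] z [0.0468 0.1276]
wrist 8003 c v,z 0.187 0.0985 v at z=.09 0.1837 tilt 0.37 skew -0.003 u [0.5856 0.6596] z [0.0432 0.1299]
```

View pics/s_now.png

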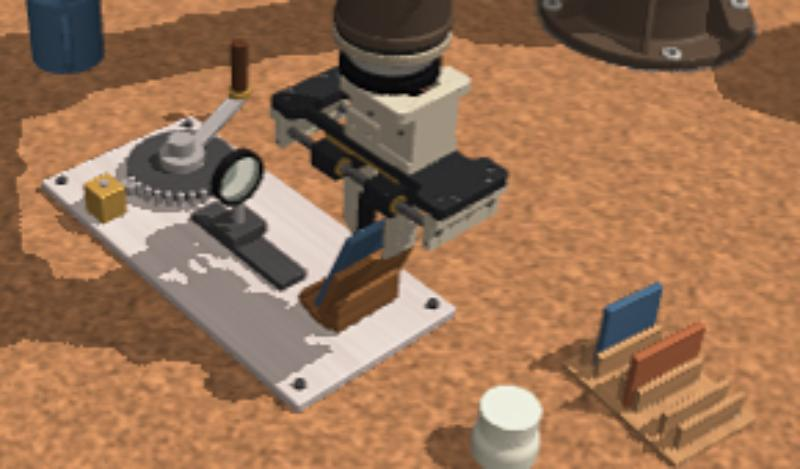

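The tile leans on the easel in the crop, at about (350,265), with the fingers either side of it.

Call:
apply_moves --pt "30 0 0 0.1 0" --pt "30 0 0 0.3 0" --pt "30 0 0 0.4 0" --pt "50 0 0 0.5 0" --pt "50 -0.2 -0.8 0.4 0" --pt "50 -0.4 -0.8 0 0" --pt "50 -0.4 -0.8 0 0" --pt "50 0 0 0 0" --pt "50 0 0 0 0"

```text
clock: 12.68
position: [0.5809, -0.0269, 0.204]
ee_rot: [-3.135, 0.195, -0.003]
force: [0.6, 0.7, 0.8]
width: 0.5
gripper_force: 0.0
```

```bash
python3 tile.py; python3 - <<'E'
from h import *
for n in("scene","top","wrist"):
    s=observe();im,d=imaging.get_image(n);P=cloud(n,d,s);C=im.astype(int)
    def box(lo,hi):
        return P[np.isfinite(P).all(2)&(P>lo).all(2)&(P<hi).all(2)]
    Q=box([.45,-.23,.093],[.53,-.14,.105]);print(n,'knobtop',len(Q),(Q.mean(0) if len(Q) else 0),cv2.minEnclosingCircle(Q[:,:2].astype(np.float32)) if len(Q)>4 else '')
    Q=box([.56,-.2,.046],[.66,-.1,.062]);print(n,'hub',len(Q),cv2.minEnclosingCircle(Q[:,:2].astype(np.float32)) if len(Q)>4 else '')
    Q=box([.53,-.23,.024],[.69,-.06,.034]);print(n,'disc',len(Q),cv2.minEnclosingCircle(Q[:,:2].astype(np.float32)) if len(Q)>4 else '')
    k=np.isfinite(P).all(2)&(C[...,0]>C[...,2]+70)&(C[...,1]>C[...,2]+40)&(P>[.64,-.24,.025]).all(2)&(P<[.74,-.1,.07]).all(2);Q=P[k];print(n,'brass',k.sum(),Q.mean(0) if k.sum() else '')
E
```

```text
tcp u v z 0.5797523149929383 0.04565570606657459 0.2040498416054177 [0.57945768 0.69454804 0.77160089] 0.0 0.5002446068319203
scene 277 c v,z 0.1994 0.1119 v at z=.09 0.1919 tilt 0.329 skew 0.011 u [0.5839 0.6596] z [0.051  0.1278]
top 119 c v,z 0.2007 0.1263 v at z=.09 0.193 tilt 0.211 skew -0.003 u [0.5808 0.6565] z [0.12   0.1317]
wrist 11223 c v,z 0.1825 0.0921 v at z=.09 0.1817 tilt 0.37 skew 0.001 u [0.5822 0.658 ] z [0.0415 0.1303]
scene knobtop 19 [ 0.49033735 -0.18547289  0.09500433] ((0.48947757482528687, -0.18563048541545868), 0.010508690029382706)
scene hub 65 ((0.6064509749412537, -0.1515890210866928), 0.014214822091162205)
scene disc 573 ((0.6060279011726379, -0.13520704209804535), 0.08411248028278351)
scene brass 52 [ 0.69502628 -0.15958352  0.04330249]
top knobtop 41 [ 0.49071572 -0.18495018  0.09661   ] ((0.4904738664627075, -0.18538790941238403), 0.008884268812835217)
top hub 68 ((0.6050088405609131, -0.1549699306488037), 0.014307032339274883)
top disc 676 ((0.6057971119880676, -0.1627918779850006), 0.07758599519729614)
top brass 125 [ 0.69178124 -0.16044111  0.04322349]
wrist knobtop 0 0 
wrist hub 786 ((0.6048451662063599, -0.14995905756950378), 0.012495182454586029)
wrist disc 8671 ((0.6091665029525757, -0.13882029056549072), 0.08099054545164108)
wrist brass 1121 [ 0.69270855 -0.15946426  0.04513761]
```

Call:
apply_moves --pt "60 -0.3 -0.53 0 0.165" --pt "60 -0.3 -0.53 0 0.165" --pt "60 -0.3 -0.53 0 0.165" --pt "60 -0.3 -0.53 0 0.165" --pt "60 -0.3 -0.52 0 0.167" --pt "60 0 0 0 0" --pt "60 0 0 0 0"

```text
clock: 13.85
position: [0.4909, -0.185, 0.2028]
ee_rot: [-3.108, -0.452, -0.001]
force: [0.6, 0.3, 0.2]
width: 0.599
gripper_force: 0.0
```

```bash
python3 - <<'E'
from h import *
s=observe();print(s['position'],2*np.arctan2(s['ee_rot'][1],s['ee_rot'][0]),s['joints'].round(2))
im,d=imaging.get_image("wrist");P=cloud("wrist",d,s);cv2.imwrite("pics/w3.png",im[:,:,::-1])
def box(lo,hi): return P[np.isfinite(P).all(2)&(P>lo).all(2)&(P<hi).all(2)]
for a,b in((.09,.105),(.07,.08)):
    Q=box([.45,-.23,a],[.53,-.14,b]);print('knob',len(Q),cv2.minAreaRect(Q[:,:2].astype(np.float32)) if len(Q) else 0,np.percentile(Q,[1,50,99],0).round(4) if len(Q) else '')
Q=box([.58,-.18,.046],[.63,-.12,.062]);print('hub',len(Q),cv2.minEnclosingCircle(Q[:,:2].astype(np.float32)) if len(Q) else '')
E
```

```text
[ 0.49085559 -0.18501567  0.20277769] -5.994074259798036 [ 0.46  0.31 -0.25  1.83  0.09  1.01 -1.11]
knob 447 ((0.490587055683136, -0.1850752979516983), (0.01745140738785267, 0.01673426292836666), 16.950410842895508) [[ 0.4829 -0.1929  0.0908]
 [ 0.4916 -0.1847  0.0979]
 [ 0.499  -0.1766  0.0999]]
knob 56 ((0.4950736463069916, -0.18362654745578766), (0.00795006938278675, 0.017581036314368248), 17.409910202026367) [[ 0.4903 -0.1927  0.07  ]
 [ 0.4976 -0.1818  0.0755]
 [ 0.4991 -0.1762  0.0799]]
hub 812 ((0.6045432090759277, -0.15015274286270142), 0.012178258039057255)
```

View pics/w3.png

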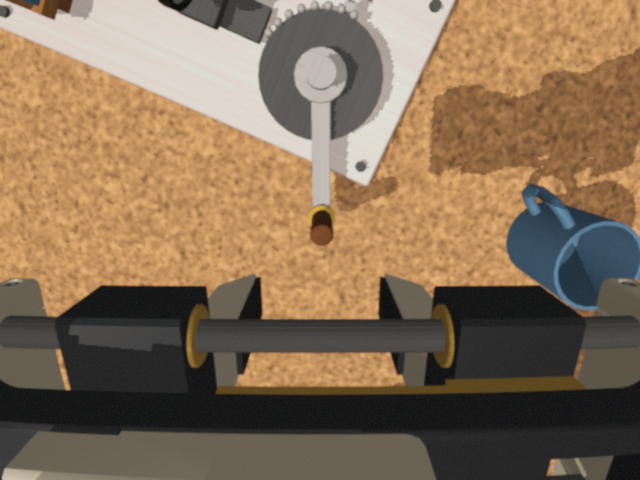

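The wrist view has the handle at (321,230), straight below the pivot at (320,70), so the radius lies square to the closing line.

Call:
apply_moves --pt "60 0 0 -0.6 0" --pt "60 0 0 -0.6 0" --pt "60 0 0 -0.5 0" --pt "60 0 0 -0.4 0" --pt "60 0 0 -0.25 0" --pt "60 0 0 -0.14 0" --pt "60 0 0 0 0" --pt "0 0 0 0 0" --pt "0 0 0 0 0" --pt "0 0 0 0 0" --pt "0 0 0 0 0" --pt "0 0 0 0 0" --newtons 45

```text
clock: 15.4
position: [0.4905, -0.1861, 0.0535]
ee_rot: [3.108, 0.452, 0.001]
force: [-0.5, -1.0, 1.2]
width: 0.186
gripper_force: 45.0
```

```bash
python3 - <<'E'
from h import *
s=observe();print(s['position'],2*np.arctan2(s['ee_rot'][1],s['ee_rot'][0]),s['force'],s['width'],s['gripper_force'])
p0=np.array([.6055,-.1505]);r=s['position'][:2]-p0;print(np.hypot(*r),np.arctan2(-r[1],-r[0]))
a0=.2925
pp=None
for i in range(0,25):
    a=a0-i/30
    q=p0-.12*np.array([np.cos(a),np.sin(a)])
    if pp is not None: print(i,q.round(4),((q-pp)/.06).round(3))
    pp=q
E
```

```text
[ 0.49051531 -0.18614994  0.05350996] 0.28889654719167945 [-0.49781606 -0.96097588  1.16699999] 0.186424438964572 45.000216364860535
0.12038437510869736 0.30064284155438625
1 [ 0.4895 -0.1813] [-0.018  0.064]
2 [ 0.4885 -0.1774] [-0.016  0.065]
3 [ 0.4877 -0.1735] [-0.014  0.065]
4 [ 0.487  -0.1695] [-0.012  0.066]
5 [ 0.4864 -0.1656] [-0.009  0.066]
6 [ 0.486  -0.1616] [-0.007  0.066]
7 [ 0.4857 -0.1576] [-0.005  0.066]
8 [ 0.4855 -0.1536] [-0.003  0.067]
9 [ 0.4855 -0.1496] [-0.001  0.067]
10 [ 0.4856 -0.1456] [0.002 0.067]
11 [ 0.4858 -0.1416] [0.004 0.067]
12 [ 0.4862 -0.1376] [0.006 0.066]
13 [ 0.4867 -0.1337] [0.008 0.066]
14 [ 0.4873 -0.1297] [0.01  0.066]
15 [ 0.4881 -0.1258] [0.013 0.065]
16 [ 0.489  -0.1219] [0.015 0.065]
17 [ 0.49  -0.118] [0.017 0.064]
18 [ 0.4911 -0.1142] [0.019 0.064]
19 [ 0.4924 -0.1104] [0.021 0.063]
20 [ 0.4938 -0.1066] [0.023 0.062]
21 [ 0.4953 -0.1029] [0.025 0.062]
22 [ 0.497  -0.0993] [0.027 0.061]
23 [ 0.4987 -0.0957] [0.029 0.06 ]
24 [ 0.5006 -0.0922] [0.031 0.059]
```

Call:
apply_moves --pt "0 -0.018 0.064 0 -0.067" --pt "0 -0.016 0.065 0 -0.067"

```text
clock: 15.65
position: [0.4888, -0.1801, 0.0536]
ee_rot: [3.12, 0.343, 0.002]
force: [1.6, -7.3, -1.4]
width: 0.187
gripper_force: 45.0
```

Call:
apply_moves --pt "0 -0.014 0.065 0 -0.067"

```text
clock: 15.78
position: [0.4878, -0.1758, 0.0535]
ee_rot: [3.126, 0.291, 0.001]
force: [1.0, -5.2, 0.0]
width: 0.187
gripper_force: 45.0
```

Call:
apply_moves --pt "0 -0.012 0.066 0 -0.067"

```text
clock: 15.9
position: [0.487, -0.1715, 0.0535]
ee_rot: [3.131, 0.239, 0.001]
force: [-0.3, -5.0, -0.4]
width: 0.187
gripper_force: 45.0
```

Call:
apply_moves --pt "0 -0.009 0.066 0 -0.067"

```text
clock: 16.02
position: [0.4863, -0.1669, 0.0535]
ee_rot: [3.135, 0.187, 0.001]
force: [-0.4, -3.6, 0.6]
width: 0.184
gripper_force: 45.0
```

Call:
apply_moves --pt "0 -0.007 0.066 0 -0.067"

```text
clock: 16.15
position: [0.4859, -0.163, 0.0535]
ee_rot: [3.138, 0.134, 0.001]
force: [0.3, -9.7, 0.5]
width: 0.187
gripper_force: 45.0
```

Call:
apply_moves --pt "0 -0.005 0.066 0 -0.067"

```text
clock: 16.27
position: [0.4856, -0.16, 0.0535]
ee_rot: [3.138, 0.081, 0.001]
force: [0.8, -10.9, -0.1]
width: 0.186
gripper_force: 45.0
```

Call:
apply_moves --pt "0 -0.003 0.067 0 -0.067"

```text
clock: 16.4
position: [0.4854, -0.1559, 0.0535]
ee_rot: [3.14, 0.028, 0.001]
force: [0.9, -8.5, 0.4]
width: 0.19
gripper_force: 45.0
```

Call:
apply_moves --pt "0 -0.001 0.067 0 -0.067"

```text
clock: 16.52
position: [0.4853, -0.1514, 0.0535]
ee_rot: [3.14, -0.024, 0.001]
force: [0.9, -8.2, 0.8]
width: 0.189
gripper_force: 45.0
```

Call:
apply_moves --pt "0 0.002 0.067 0 -0.067"

```text
clock: 16.65
position: [0.4853, -0.147, 0.0535]
ee_rot: [3.14, -0.076, 0.0]
force: [0.7, -5.3, 1.2]
width: 0.185
gripper_force: 45.0
```

Call:
apply_moves --pt "0 0.004 0.067 0 -0.067"

```text
clock: 16.77
position: [0.4856, -0.1426, 0.0535]
ee_rot: [3.138, -0.129, 0.0]
force: [0.2, -4.6, 2.1]
width: 0.187
gripper_force: 45.0
```

Call:
apply_moves --pt "0 0.006 0.066 0 -0.067"

```text
clock: 16.9
position: [0.4859, -0.139, 0.0535]
ee_rot: [3.135, -0.181, 0.0]
force: [-0.6, -9.7, 2.4]
width: 0.191
gripper_force: 45.0
```

Call:
apply_moves --pt "0 0.008 0.066 0 -0.067"

```text
clock: 17.02
position: [0.4863, -0.136, 0.0535]
ee_rot: [3.131, -0.235, 0.0]
force: [-0.3, -10.3, 1.7]
width: 0.19
gripper_force: 45.0
```

Call:
apply_moves --pt "0 0.01 0.066 0 -0.067"

```text
clock: 17.15
position: [0.4868, -0.1319, 0.0534]
ee_rot: [3.127, -0.287, 0.0]
force: [-0.2, -9.5, 1.9]
width: 0.185
gripper_force: 45.0
```

Call:
apply_moves --pt "0 0.013 0.065 0 -0.067"

```text
clock: 17.27
position: [0.4876, -0.1276, 0.0534]
ee_rot: [3.122, -0.339, -0.0]
force: [-1.0, -7.8, 1.1]
width: 0.188
gripper_force: 45.0
```

Call:
apply_moves --pt "0 0.015 0.065 0 -0.067"

```text
clock: 17.4
position: [0.4886, -0.1233, 0.0534]
ee_rot: [3.116, -0.391, 0.0]
force: [0.1, -7.0, 2.2]
width: 0.187
gripper_force: 45.0
```

Call:
apply_moves --pt "0 0.017 0.064 0 -0.067"

```text
clock: 17.52
position: [0.4897, -0.1191, 0.0534]
ee_rot: [3.11, -0.443, 0.0]
force: [0.3, -4.7, 1.7]
width: 0.189
gripper_force: 45.0
```

Call:
apply_moves --pt "0 0.019 0.064 0 -0.067"

```text
clock: 17.65
position: [0.4907, -0.1157, 0.0534]
ee_rot: [3.101, -0.495, -0.0]
force: [-2.0, -10.2, 3.2]
width: 0.186
gripper_force: 45.0
```

Call:
apply_moves --pt "0 0.021 0.063 0 -0.067"

```text
clock: 17.77
position: [0.4916, -0.1129, 0.0534]
ee_rot: [3.091, -0.547, -0.001]
force: [-3.0, -11.0, 3.2]
width: 0.191
gripper_force: 45.0
```

Call:
apply_moves --pt "0 0.023 0.062 0 -0.067"

```text
clock: 17.9
position: [0.4929, -0.109, 0.0534]
ee_rot: [3.082, -0.599, -0.001]
force: [-1.6, -9.8, 3.0]
width: 0.188
gripper_force: 45.0
```

Call:
apply_moves --pt "0 0.025 0.062 0 -0.067"

```text
clock: 18.02
position: [0.4946, -0.1049, 0.0534]
ee_rot: [3.072, -0.651, -0.0]
force: [-1.7, -8.3, 3.6]
width: 0.189
gripper_force: 45.0
```

Call:
apply_moves --pt "0 0 0 0 0"

```text
clock: 18.15
position: [0.4948, -0.1044, 0.0534]
ee_rot: [3.073, -0.649, -0.0]
force: [-0.4, -6.9, 3.0]
width: 0.188
gripper_force: 45.0
```

Call:
apply_moves --pt "0 0.027 0.061 0 -0.067"

```text
clock: 18.27
position: [0.4963, -0.1011, 0.0534]
ee_rot: [3.061, -0.701, -0.0]
force: [-0.2, -6.8, 2.6]
width: 0.183
gripper_force: 45.0
```

Call:
apply_moves --pt "0 0.029 0.06 0 -0.067" --pt "0 0 0 0 0"

```text
clock: 18.52
position: [0.4986, -0.0965, 0.0534]
ee_rot: [3.05, -0.751, 0.001]
force: [0.3, -5.1, 2.0]
width: 0.189
gripper_force: 45.0
```

Call:
apply_moves --pt "0 0.01 0.018 0 -0.02" --pt "0 0 0 0 0"

```text
clock: 18.77
position: [0.499, -0.0957, 0.0535]
ee_rot: [3.046, -0.766, 0.0]
force: [0.2, -6.5, 1.7]
width: 0.189
gripper_force: 45.0
```

Call:
apply_moves --pt "0 0.01 0.018 0 -0.02" --pt "0 0 0 0 0"

```text
clock: 19.02
position: [0.4993, -0.095, 0.0534]
ee_rot: [3.042, -0.781, -0.0]
force: [-1.3, -6.1, 4.0]
width: 0.187
gripper_force: 45.0
```

Call:
apply_moves --pt "0 0 0 0 0" --pt "0 0 0 0 0" --pt "0 0 0 0 0" --pt "0 0 0 0 0" --pt "0 0 0 0 0"

```text
clock: 19.65
position: [0.4993, -0.095, 0.0534]
ee_rot: [3.042, -0.781, -0.0]
force: [-0.5, -6.4, 3.3]
width: 0.187
gripper_force: 45.0
```

```bash
python3 tile.py; python3 -c "
from h import *
s=observe();r=s['position'][:2]-np.array([.6055,-.1505]);print(s['position'],np.arctan2(-r[1],-r[0])-.3006)
im,d=imaging.get_image('top');cv2.imwrite('pics/topend.png',cv2.resize(im[155:295,140:440,::-1],(800,373)))"
```

```text
tcp u v z 0.5072495745247189 -0.03207247784074066 0.053439949536135255 [-0.45254562 -6.37468781  3.3286169 ] 45.000988841056824 0.18662316583359806
scene 276 c v,z 0.1983 0.1103 v at z=.09 0.1905 tilt 0.367 skew 0.027 u [0.5851 0.6598] z [0.0516 0.1279]
top 115 c v,z 0.2008 0.1259 v at z=.09 0.2077 tilt -0.188 skew -0.001 u [0.5814 0.6566] z [0.1202 0.1313]
[ 0.4993313  -0.09499271  0.05343598] -0.7823377361765215
```

View pics/topend.png

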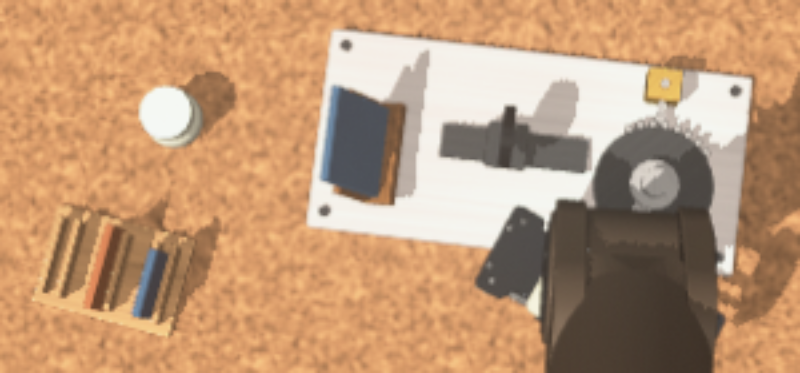

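The final top view shows the tile on the easel at (355,140). The loupe has shifted from x≈533 to 510, about 20 mm, which is four clicks. The jar and the other plates haven't moved.

```bash
python3 -c "
from cell import arm
print(arm.sign_off())"
```

```text
the job is handed in; nothing more can be done
None
```

The job is handed in but no verdict came back: the tall tile leans flat on the easel, released, and the gripper is holding the lever in the fourth click, at about 0.78 rad from rest after three felt clicks and the start of the rise at the fourth.

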